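Brush out the instrument jar

ROBOT

A 6-joint arm with a two-finger parallel gripper is mounted at the origin on the work surface. World frame = base frame: x ahead of the robot, y to its left, z up, the work surface at z = 0. Lengths are in m, angles in rad, forces in N, time in s.
With the tool pointing down it reaches from about 0.325 to 0.775 m from the base axis. Payload 5.5 kg.
Tool frame: the origin (TCP) lies between the finger pads; the fingertips stand 8 mm ahead of it and the grasp point (between the pads) lies 11 mm behind it (tcp_to_tips is the distance from the TCP to the fingertips, in m); z points along the fingers, y is the direction in which the jaws open and shut (so a half turn about z gives the same grasp; the last joint's range is limited). The gripper opens to 88 mm and grips with 3 to 60 N. Pads are 20 mm wide; open, the fingers measure 115 mm over their backs; the gripper's body (75 mm by 178 mm) begins 61 mm behind the grasp point.
Start: joints at [1.045, 0.091, 1.231, -0, 1.82, -0.057], TCP at [0.271, 0.535, 0.231] pointing down, gripper open.
Joint ranges: [-2.87, 2.87], [-0.86, 2.18], [0.17, 2.46], [-1.51, 4.65], [0.06, 2.69], [-2.65, 2.65]. Speed limits (rad/s): [2.57, 2.57, 3.01, 3.14, 3.14, 3.14].

INTERFACE

Orientations are given as a unit quaternion [w, x, y, z].
In Python, from bench import * gives the robot as it stands. Calls block until the motion is done:
- move_to(position, orientation): joint-space move of the TCP to a pose.
- move_l(position, speed=0.15, orientation=None): straight line of the TCP; orientation=None keeps the orientation; speed is the mean speed in m/s.
- movej(angles): joint-space move.
- gripper_open() and close(): open the fingers fully, or close them until they stop; the grip force is fixed at half the most.
- hold(seconds).
- inverse_kinematics(position, orientation): joint angles nearest the present ones, or None.
- state(): the state.
- get_image(name): name is "side" or "top" or "wrist"; returns a dict with "frame" (480x640x3 uint8, blue, green, red), "depth" (480x640 float32, m along the optical axis (not along the pixel's ray), 0 where there is no reading), "camera_matrix" (3x3 intrinsics, pixels), "view" (4x4, takes a point from world to camera coordinates). Camera axes: x right, y up, looking along -z (the intrinsics and any distortion apply to the point x, -y, -z); pixel columns grow to the right and rows downward; lengths in m; the calibration is good to about 2 mm. A picture is of the moment at which its call begins.
A pose or a line that the arm cannot do raises IKError and nothing moves.
- job_done(): hands the job in, once; it reports no verdict.
The state is a dict: "time": time; "joint_pos": joint angles; "dq": joint speeds; "joint_torque": joint torques, N m; "ee_pos": TCP position; "ee_rot": TCP orientation; "ft_force": force on the tool from outside, world axes, zero at the start; "moment": the same for the moment, N m; "finger_gap": finger opening in m.
Only numpy, scipy, OpenCV 4.12 (cv2) and the standard library are available. Lean on these libraries where they do the work, as an engineer would, in place of code of your own. Each camera call takes 0.05 s, during which the arm holds its last target. There are 200 camera calls.

TASK

Lift the long jar brush up and off its hanger and scrub the inside of the frosted instrument jar with it: three times, push the bristles right down to the bottom of the jar and draw them back up until their lower end is well past half way up the jar. Then hang the brush back in its hanger and let go, with the jar still standing where it was and the other things on the bench left alone.

Things in the scene. Friction and masses are not known exactly. Their poses are not given: they have to be found in the camera images.
- brush: Jar brush, 80 g, 216 mm long, round about its axis, hanging upright, bristles down, 30 mm above the bench. Origin: centre of the lower bristle end; z up the brush. From there up: bristle head 40 mm diameter, 0 to 60 mm (acts as a rigid cylinder); steel stem 7 mm diameter to 150 mm; white disc collar 36 mm diameter to 156 mm; white round handle 18 mm diameter to 216 mm.
- collar (a point): Centre of the underside of the brush's disc collar, 150 mm up the brush from its bristle end; axes as the brush.
- cradle (a point): Where the brush hangs: centre of the top face of the stand's level fork, 180 mm above the bench. x points from the fork's open front back to the post, y across, z up. Two 14 mm wide prongs with an 18 mm slot between them, open to the front (-x): the stem stands in the slot, the collar rests on both prongs. 8 mm high lips end the prongs, 25 to 30 mm in front of the centre.
- jar: Frosted glass jar, loose, round, open at the top, straight wall, 0.4 kg nominal. Outer diameter 68 mm, bore 60 mm, height 90 mm. Origin: centre of its underside on the bench; z up.
- jar_floor (a point): Centre of the jar's inner bottom, 6 mm above its underside and 84 mm below the rim; axes as the jar, z up.
- plier: Bystander: chrome plier, loose, lying flat, 150 mm long along its x axis, 50 mm across, 10 mm high. Origin near the middle, on the bench.
- model: Bystander: pink dental model with white teeth, loose, 60 by 60 by 25 mm. Origin: centre of the underside.
- bite_block: Bystander: green silicone bite block, loose, 52 by 26 by 22 mm. Origin: centre of the underside.
- handle (a point): Grip point on the brush's axis: 190 mm up from the bristle end, 34 mm above the collar's top and 26 mm below the handle's upper end; axes as the brush. Free to grip from above, fingers any way round.
- stand: Steel hanger stand, fixed, turned differently each time. Origin on the bench under the cradle, same axes. Post 12 by 16 mm under a 46 mm wide crossbar whose face is 25 mm behind the cradle centre, top at 188 mm (highest point). Foot plate 10 mm thick, 43 mm to the front, 67 mm back, 50 mm each side. To free the brush lift it over 8 mm, then out to the front (over 50 mm before lifting higher).
Mind the look-alikes: they are no part of the job. There is more than one size of the brush; the job needs the middle-sized.

How it is judged:
On the way, in this order (a step that is already met when the one before it is completed fails the run):
1. the brush is off its hanger: its collar more than 60 mm sideways from the cradle (horizontal distance between collar and cradle above 0.06 m), for 0.1 s.
2. first stroke down: the bristle end is inside the jar, within 15 mm of its inner bottom (horizontal distance between brush and jar_floor below 0.025 m and z of brush in the frame of jar_floor below 0.015 m and angle between jar's own z axis and vertical below 0.2 rad), for 0.05 s.
3. first stroke up: the bristle end, still over the jar's bore, is more than 45 mm above its inner bottom (horizontal distance between brush and jar_floor below 0.025 m and z of brush in the frame of jar_floor above 0.045 m), for 0.05 s.
4. second stroke down: the bristle end is inside the jar, within 15 mm of its inner bottom (all of step 2), for 0.05 s.
5. second stroke up: the bristle end, still over the jar's bore, is more than 45 mm above its inner bottom (all of step 3), for 0.05 s.
6. third stroke down: the bristle end is inside the jar, within 15 mm of its inner bottom (all of step 4), for 0.05 s.
7. third stroke up: the bristle end, still over the jar's bore, is more than 45 mm above its inner bottom (all of step 5), for 0.05 s.
At the end, for the whole second after the job is handed in: The brush hangs at rest in the hanger: its collar lies on both prongs (underside within 4 mm of the fork's top face, centre within 12 mm of the cradle's centre), upright within 0.12 rad; the jar stands upright on the bench (within 0.05 rad), within 30 mm of where it started (horizontal distance between collar and cradle below 0.012 m and z of collar in the frame of cradle between -0.004 and 0.004 m and angle between brush's own z axis and vertical below 0.12 rad and linear speed of brush below 0.03 m/s and angle between jar's own z axis and vertical below 0.05 rad and height (world z) of jar below 0.005 m and distance of jar from where it was at the start of the episode below 0.03 m); the robot touches nothing.
It fails at once if the jar is knocked over (angle between jar's own z axis and vertical above 0.6 rad).
It fails at once if the plier, the dental model or the bite block is shifted by more than 25 mm (distance of any of plier, model, bite_block from where it was at the start of the episode above 0.025 m).
It also fails if it takes over 62 s, if anything falls off the work surface, if the arm or the gripper's body presses on something with over 40 N, if the wrist force passes 120 N, or if a joint passes its speed limit or range.

## Working session

There is one attempt and no reset: what is moved stays moved. The work goes in short steps, each a Python script; the robot and the scene stay as the last script left them, time stands still between calls to the robot, and variables do not carry over. Pictures are saved under pics/ and viewed, about 8 in all and at most 12, crops included, and the job is handed in when it is done.

```bash
mkdir -p pics; ls; python3 - <<'E'
from bench import *
import cv2,numpy as np
for n in ("top","side"):
    d=get_image(n); np.savez(f"{n}0.npz",**{k:d[k] for k in("frame","depth","camera_matrix","view")},dist=np.array(d.get("distortion",0)))
    cv2.imwrite(f"pics/{n}0.png",d["frame"]); print(n,list(d),d["camera_matrix"].tolist(),np.round(d["view"],3).tolist(),(d["depth"]>0).mean())
print(state())
E
```

```text
pics
top ['frame', 'depth', 'camera_matrix', 'view'] [[488.6603752127501, 0.0, 316.96329648969447], [0.0, 488.6603752127501, 243.39177005793164], [0.0, 0.0, 1.0]] [[0.028, -1.0, 0.002, -0.022], [0.978, 0.028, 0.204, -0.558], [-0.204, -0.004, 0.979, -1.009], [0.0, 0.0, 0.0, 1.0]] 0.995888671875
side ['frame', 'depth', 'camera_matrix', 'view'] [[540.3491395266209, 0.0, 314.7029006780308], [0.0, 540.3491395266209, 241.76965899492524], [0.0, 0.0, 1.0]] [[0.998, -0.055, -0.003, -0.535], [0.041, 0.701, 0.712, -0.144], [-0.037, -0.711, 0.702, -1.425], [0.0, 0.0, 0.0, 1.0]] 0.9960677083333334
{'time': 0.1, 'joint_pos': array([ 1.04527535e+00,  9.18173677e-02,  1.23178387e+00,  8.71796915e-07,
        1.81979421e+00, -5.67215970e-02]), 'dq': array([-1.20898077e-03, -1.05499870e-04, -3.17345691e-03,  3.50313166e-05,
        8.08289878e-04, -5.27139180e-04]), 'joint_torque': array([ 1.88161830e-03, -4.47856414e+01, -4.07572317e+01,  7.00352015e-02,
        2.83330976e-02, -8.40073585e-05]), 'ee_pos': array([0.27097422, 0.53503961, 0.22958931]), 'ee_rot': array([-2.59130234e-04,  2.32258935e-01,  9.72653574e-01, -8.63349397e-04]), 'ft_force': array([ 0.3918578 ,  0.2677659 , -0.04756447]), 'moment': array([ 0.00576924,  0.04185798, -0.01081374]), 'finger_gap': 0.0879865684423442}
```

View pics/top0.png

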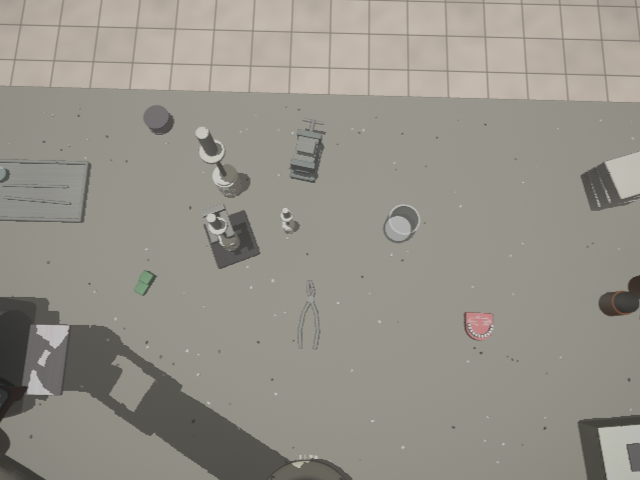

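View pics/side0.png

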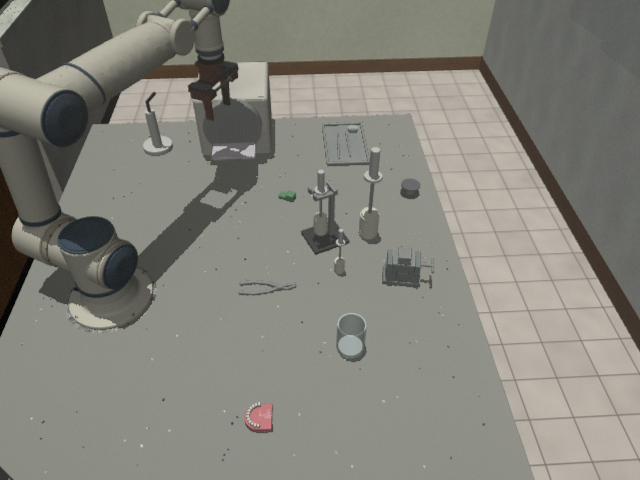

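Candidates: brush in the stand (top 212,218 / side 321,175), tall one (top 204,132 / side 375,150) and tiny one (top 287,215 / side 341,235). The one hanging in the stand is the middle-sized. I'll confirm it in a crop and measure.

```bash
cat > h.py <<'E'
import numpy as np, cv2
def pts(d):
    """world xyz for every pixel (HxWx3), nan without depth"""
    K=d["camera_matrix"]; z=d["depth"].astype(float); z=np.where(z>0,z,np.nan)
    v,u=np.mgrid[:z.shape[0],:z.shape[1]]
    c=np.stack([(u-K[0,2])/K[0,0]*z,-(v-K[1,2])/K[1,1]*z,-z],-1)
    V=d["view"]; return (c-V[:3,3])@V[:3,:3]
def ray(d,u,v,z):
    K=d["camera_matrix"];V=d["view"];R=V[:3,:3]
    o=-R.T@V[:3,3]; r=R.T@np.array([(u-K[0,2])/K[0,0],-(v-K[1,2])/K[1,1],-1.])
    return o+r*(z-o[2])/r[2]
E
python3 - <<'E'
import numpy as np,cv2
from h import *
T=np.load("top0.npz");S=np.load("side0.npz")
a=cv2.resize(T["frame"][110:280,180:310],None,fx=3,fy=3,interpolation=2)
b=cv2.resize(S["frame"][140:290,290:400],None,fx=3.4,fy=3.4,interpolation=2)
h=max(a.shape[0],b.shape[0]);c=np.zeros((h,a.shape[1]+b.shape[1],3),np.uint8);c[:a.shape[0],:a.shape[1]]=a;c[:b.shape[0],a.shape[1]:]=b
cv2.imwrite("pics/crop.png",cv2.convertScaleAbs(c,alpha=1.6))
for n,d,box in(("top",T,(195,275,195,265)),("side",S,(160,255,295,350))):
    P=pts(d)[box[0]:box[1],box[2]:box[3]].reshape(-1,3)
    for lo,hi in((.235,.26),(.19,.235),(.172,.1895),(.006,.02)):
        q=P[(P[:,2]>lo)&(P[:,2]<hi)]
        if len(q)>4: print(n,lo,hi,len(q),q.mean(0).round(4),cv2.minAreaRect((q[:,:2]*1000).astype(np.float32)))
P=pts(T);
for n,d,box in(("top",T,(195,250,375,430)),("side",S,(305,365,325,375))):
    q=pts(d)[box[0]:box[1],box[2]:box[3]].reshape(-1,3)
    q=q[(q[:,2]>.08)&(q[:,2]<.1)];print("rim",n,len(q),cv2.minEnclosingCircle((q[:,:2]*1000).astype(np.float32)),q[:,2].max())
for n,(u,v) in dict(block=(144,283),model=(480,325),plier=(309,315),small=(287,215),tall=(204,132)).items(): print(n,P[v,u].round(3))
E
```

```text
top 0.235 0.26 91 [0.5604 0.1866 0.2451] ((561.0810546875, 187.25987243652344), (17.09891128540039, 16.565176010131836), 46.89552688598633)
top 0.19 0.235 98 [0.5619 0.1861 0.206 ] ((566.23828125, 187.89613342285156), (65.55490112304688, 43.532493591308594), 21.863727569580078)
top 0.172 0.1895 573 [0.5663 0.1858 0.1838] ((567.15771484375, 188.28659057617188), (69.13806915283203, 46.309364318847656), 22.350692749023438)
top 0.006 0.02 1332 [0.5679 0.1809 0.0106] ((588.3516235351562, 197.5484161376953), (185.81906127929688, 155.64114379882812), 4.802676200866699)
side 0.235 0.26 42 [0.5613 0.181  0.244 ] ((562.5647583007812, 183.40341186523438), (20.61920928955078, 15.233626365661621), 47.73723602294922)
side 0.19 0.235 120 [0.5633 0.1792 0.2093] ((566.5845947265625, 179.25657653808594), (66.56399536132812, 41.729713439941406), 24.482219696044922)
side 0.172 0.1895 285 [0.5678 0.1784 0.1823] ((567.2428588867188, 183.5608673095703), (68.69511413574219, 51.195125579833984), 23.613449096679688)
side 0.006 0.02 795 [0.5747 0.2415 0.0105] ((580.5005493164062, 338.47210693359375), (447.3973083496094, 183.79624938964844), 86.98428344726562)
rim top 234 ((610.581787109375, -188.7050018310547), 34.58943557739258) 0.09525646240812508
rim side 256 ((609.2714233398438, -193.74476623535156), 35.685943603515625) 0.09504721863587444
block [0.465 0.374 0.024]
model [ 0.395 -0.369  0.014]
plier [ 0.407  0.007 -0.001]
small [0.601 0.057 0.133]
tall [0.704 0.198 0.297]
```

View pics/crop.png

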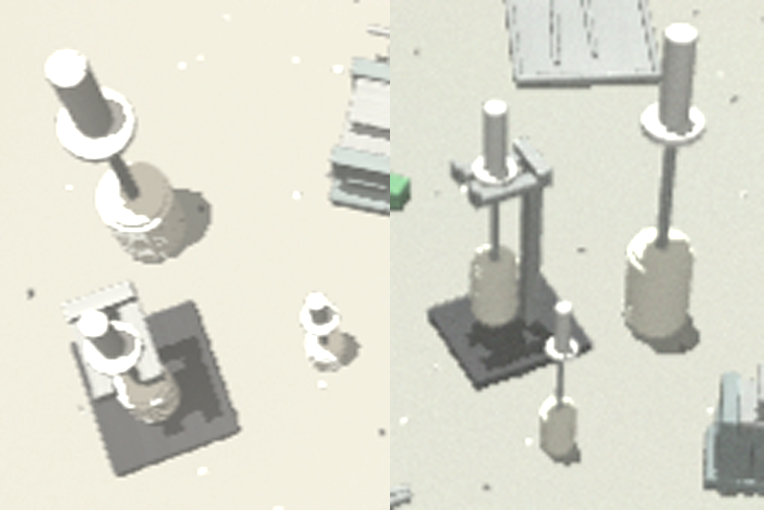

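The crop confirms it: the middle-sized brush hangs in the fork (crop 95,325 / 495,110), and the larger and smaller ones stand loose. The stand's x axis is at about +22.5° in world, with the post toward +x and +y. Next I'll approach above the handle and check with the wrist camera.

```bash
cat >> h.py <<'E'
YAW=np.radians(22.5)
F=np.array([-np.cos(YAW),-np.sin(YAW),0])   # out to the front
phi=np.radians(11.25); Q=np.array([0,np.cos(phi),np.sin(phi),0])
BR=np.array([0.562,0.185,0]); JAR=np.array([0.610,-0.191,0])
E
python3 - <<'E'
from bench import *
from h import *
b=inverse_kinematics([.562,.185,.33],Q);print(b)
Q2=np.array([0,-np.sin(phi),np.cos(phi),0]);print(inverse_kinematics([.562,.185,.33],Q2))
j=state()["joint_pos"]
q=Q if abs(b-j)[5]<2.0 else Q2
move_to([.562,.185,.33],q); s=state();print(s["time"],s["ee_pos"],s["ee_rot"])
d=get_image("wrist");cv2.imwrite("pics/w1.png",d["frame"])
P=pts(d).reshape(-1,3)
for lo,hi in((.24,.255),(.184,.1895),(.176,.183)):
    k=(P[:,2]>lo)&(P[:,2]<hi)&(np.hypot(P[:,0]-.562,P[:,1]-.185)<.07); q=P[k]
    if len(q)>4: print(lo,len(q),q.mean(0).round(4),cv2.minAreaRect((q[:,:2]*1000).astype(np.float32)))
E
```

```text
[ 2.60512758e-01  1.14128939e-01  1.02808224e+00 -4.44089210e-16
  1.99938147e+00  1.43861000e+00]
[ 2.60512758e-01  1.14128939e-01  1.02808224e+00 -4.44089210e-16
  1.99938147e+00 -1.70298265e+00]
1.8 [0.56173763 0.18570555 0.32973192] [-1.22607954e-04  9.80604919e-01  1.95994720e-01 -2.15777253e-04]
0.24 456 [0.5638 0.1838 0.2451] ((563.2354125976562, 183.69325256347656), (16.889244079589844, 17.270366668701172), 45.21366500854492)
0.184 1572 [0.577  0.1884 0.1865] ((568.4000854492188, 184.26597595214844), (66.73219299316406, 45.33582305908203), 22.12441635131836)
0.176 1208 [0.5675 0.1826 0.1794] ((568.5877075195312, 184.161376953125), (66.58828735351562, 45.900238037109375), 21.922639846801758)
```

View pics/w1.png

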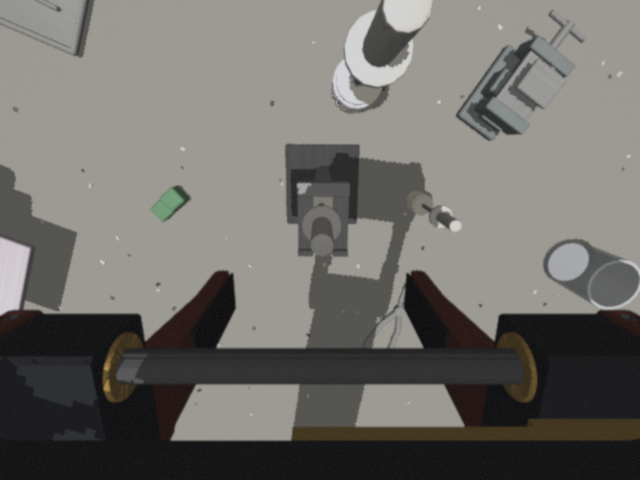

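The wrist view shows the handle at (322,243) on the fork's centreline, with the fork aligned to the image. The measured axis is (0.563, 0.184). Grasp now.

```bash
sed -i 's/^BR=.*/BR=np.array([.563,.184,0]); JAR=np.array([.611,-.192,0]); G=.209/; s/radians(22.5)/radians(22.1)/; s/radians(11.25)/radians(11.05)/' h.py
python3 - <<'E'
from bench import *
from h import *
U=np.array([0,0,1.])
move_l(BR+U*.33,.1,Q); move_l(BR+U*G,.12)
close(); s=state();print(s["time"],s["ee_pos"],s["finger_gap"],s["ft_force"].round(2))
move_l(BR+U*(G+.016),.06); s=state();print(s["time"],s["ee_pos"],s["finger_gap"],s["ft_force"].round(2))
move_l(BR+U*(G+.016)+F*.10,.1); move_l(BR+U*(G+.14)+F*.10,.15)
s=state();print(s["time"],s["ee_pos"],s["finger_gap"],s["ft_force"].round(2))
for n in("top","side"):
    d=get_image(n);cv2.imwrite(f"pics/{n}2.png",d["frame"])
    for m,box in(("rim",(195,250,375,430) if n=="top" else (305,365,325,375)),):
        q=pts(d)[box[0]:box[1],box[2]:box[3]].reshape(-1,3);q=q[(q[:,2]>.08)&(q[:,2]<.1)];print("rim",n,cv2.minEnclosingCircle((q[:,:2]*1000).astype(np.float32)))
E
```

```text
4.3333 [0.56297486 0.1840306  0.2089736 ] 0.01758997673781417 [-0.4   0.6  -0.87]
4.75 [0.56330193 0.18406196 0.22588094] 0.017519348144562925 [-0.8   0.21 -0.86]
6.875 [0.47033567 0.146372   0.34794119] 0.017550509311021357 [ 0.33 -0.15 -1.14]
rim top ((610.4922485351562, -189.1911163330078), 34.40576171875)
rim side ((611.1412353515625, -194.0723876953125), 36.6198844909668)
```

View pics/side2.png

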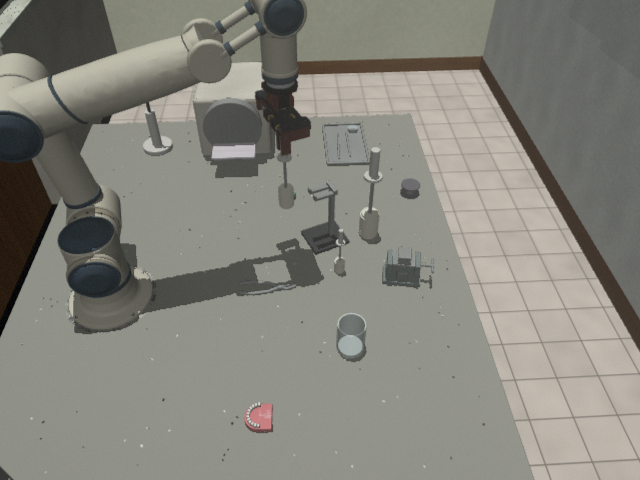

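The brush came off upright, and the stem and bristle head are visible at (285,175). Next I'll move above the jar and check alignment in the same cameras.

```bash
python3 - <<'E'
from bench import *
from h import *
U=np.array([0,0,1.])
move_l(JAR+U*(G+.11),.2)
s=state();print(s["time"],s["ee_pos"],s["finger_gap"],s["joint_pos"].round(2))
ims=[]
for n in("top","side"):
    d=get_image(n)
    P=pts(d); k=(P[...,2]>.13)&(P[...,2]<.2)&(np.hypot(P[...,0]-.611,P[...,1]+.192)<.03)
    for lo,hi in((.12,.195),(.196,.201),(.075,.1)):
        r=.03 if lo>.1 else .045
        k=(P[...,2]>lo)&(P[...,2]<hi)&(np.hypot(P[...,0]-.611,P[...,1]+.192)<r);q=P[k]
        if len(q)>5: print(n,lo,len(q),cv2.minEnclosingCircle((q[:,:2]*1000).astype(np.float32)),q.min(0).round(4),q.max(0).round(4))
    f=d["frame"]; f=f[150:270,340:460] if n=="top" else f[240:380,280:420]
    ims.append(cv2.resize(f,(390,390),interpolation=2))
cv2.imwrite("pics/c3.png",np.hstack(ims))
E
```

```text
8.9667 [ 0.61095509 -0.19123788  0.31953803] 0.017793931408148944 [-0.36  0.24  0.9   0.    2.    0.83]
top 0.196 102 ((610.5554809570312, -189.5577850341797), 17.678434371948242) [ 0.5974 -0.2066  0.1961] [ 0.6278 -0.1729  0.201 ]
side 0.12 262 ((609.537841796875, -195.32705688476562), 20.016225814819336) [ 0.59   -0.2153  0.1409] [ 0.6296 -0.1897  0.1948]
side 0.196 97 ((610.5054321289062, -192.0482177734375), 20.72085952758789) [ 0.5913 -0.2126  0.196 ] [ 0.629  -0.1746  0.2009]
side 0.075 300 ((610.7865600585938, -195.10263061523438), 36.51792526245117) [ 0.5769 -0.2279  0.0751] [ 0.6432 -0.1586  0.0959]
```

View pics/c3.png

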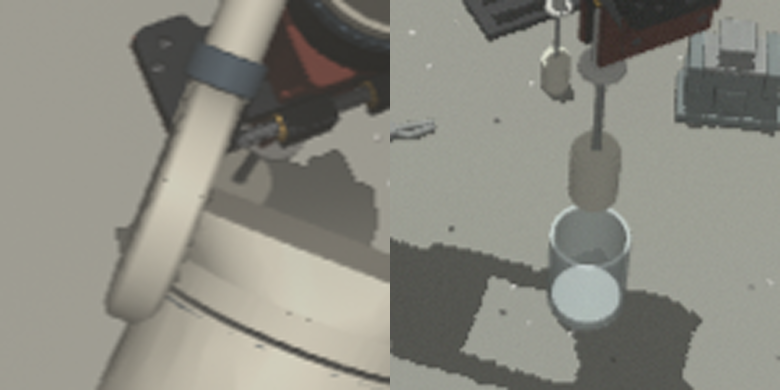

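The bristle head is centred on the bore to within 1–3 mm in both views: the side crop shows the head at (594,170) above the rim at (590,235). Next are the strokes, with force checks.

```bash
python3 - <<'E'
from bench import *
from h import *
U=np.array([0,0,1.]); X=JAR+U*G
move_l(X+U*.035,.12)
f0=state()["ft_force"]
for i in range(3):
    move_l(X-U*.019,.1); hold(.2); s=state();print(s["time"],s["ee_pos"].round(4),s["ft_force"].round(2),s["moment"].round(2),s["finger_gap"])
    if np.abs(s["ft_force"]-f0).max()>6: print("force"); break
    move_l(X+U*.043,.1); hold(.2); s=state();print(s["time"],s["ee_pos"].round(4),s["ft_force"].round(2))
d=get_image("side");cv2.imwrite("pics/s4.png",cv2.resize(d["frame"][100:400,200:500],(600,600)))
E
```

```text
10.7333 [ 0.6114 -0.1921  0.1912] [-0.3   0.5  -0.03] [0.02 0.14 0.01] 0.017777171922059992
11.7 [ 0.6107 -0.1919  0.2509] [ 0.13 -0.44 -0.62]
12.6667 [ 0.6114 -0.1922  0.1911] [-0.46 -0.58 -0.63] [-0.01  0.15  0.  ] 0.017722414475697303
13.6333 [ 0.6107 -0.1919  0.2508] [ 0.   -0.57 -1.26]
14.6 [ 0.6114 -0.1921  0.1911] [ 0.66  0.66 -0.42] [-0.02  0.12 -0.06] 0.017643767948078287
15.5667 [ 0.6108 -0.1919  0.2508] [-0.35 -0.7  -0.73]
```

View pics/s4.png

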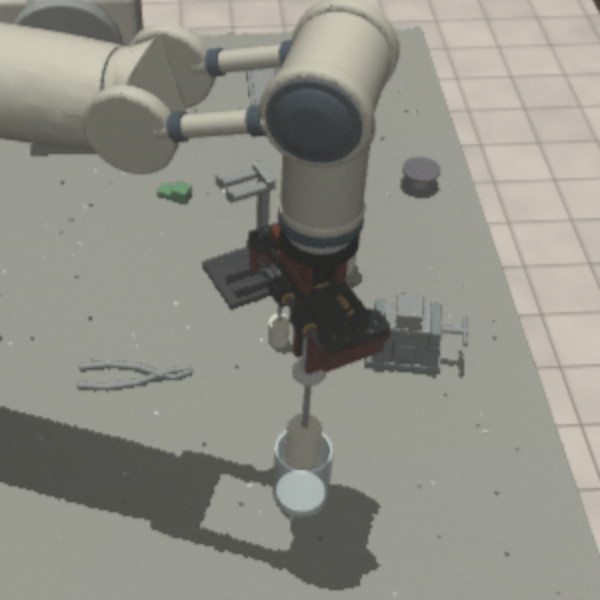

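Strokes are done: the bristle end reached about 6 mm above the jar floor on each down-stroke and 66 mm on each up-stroke. The image shows the brush upright in the unmoved jar. Returning along the same path.

```bash
python3 - <<'E'
from bench import *
from h import *
U=np.array([0,0,1.]); 
move_l(JAR+U*(G+.13),.15); move_l(BR+U*(G+.14)+F*.10,.2); move_l(BR+U*(G+.016)+F*.10,.12); hold(.2)
d=get_image("side"); P=pts(d)
B=BR+F*.1
for lo,hi in((.05,.1),(.11,.16)):
    q=P[(P[...,2]>lo)&(P[...,2]<hi)&(np.hypot(P[...,0]-B[0],P[...,1]-B[1])<.035)];print(lo,len(q),q.mean(0).round(4) if len(q) else 0)
print("want",B)
move_l(BR+U*(G+.016),.08); hold(.2); s=state();print(s["time"],s["ee_pos"].round(4),s["ft_force"].round(2),s["moment"].round(2))
move_l(BR+U*(G+.0005),.04); hold(.3); s=state();print(s["time"],s["ee_pos"].round(4),s["ft_force"].round(2),s["moment"].round(2))
d=get_image("side");cv2.imwrite("pics/s5.png",cv2.resize(d["frame"][120:270,260:410],(600,600),interpolation=2))
E
```

```text
0.05 177 [0.4699 0.132  0.0763]
0.11 50 [0.4697 0.1432 0.128 ]
want [0.47034714 0.14637757 0.        ]
21.3667 [0.5628 0.1839 0.2253] [-0.12 -0.01 -0.75] [-0.05  0.15  0.01]
22.2 [0.563  0.184  0.2094] [-0.25 -0.17 -1.17] [-0.    0.11  0.02]
```

View pics/s5.png

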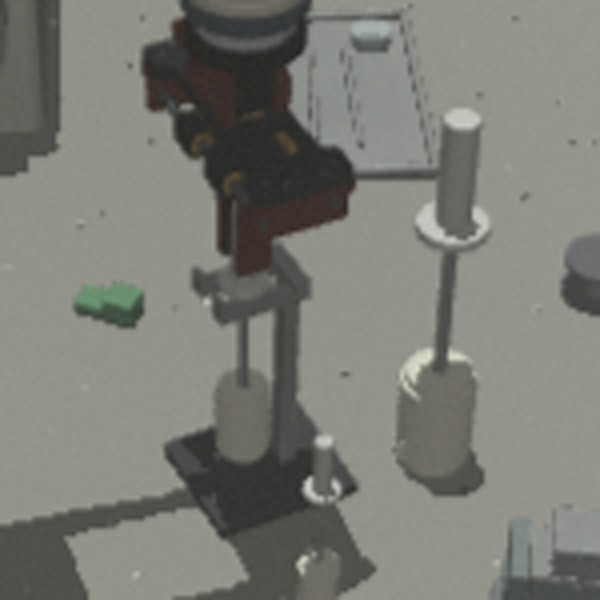

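The stem is back in the slot with the collar on the fork at (245,285) and the brush upright. Release and retreat.

```bash
python3 - <<'E'
from bench import *
from h import *
U=np.array([0,0,1.])
gripper_open(); hold(.3); move_l(BR+U*.34,.1); 
d=get_image("wrist");P=pts(d).reshape(-1,3)
q=P[(P[:,2]>.24)&(P[:,2]<.255)&(np.hypot(P[:,0]-.563,P[:,1]-.184)<.03)];print(cv2.minAreaRect((q[:,:2]*1000).astype(np.float32)),q[:,2].mean())
move_l(BR+U*.34+F*.15,.15); hold(1)
d=get_image("side");T=get_image("top")
for n,d_,box in(("top",T,(195,250,375,430)),("side",d,(305,365,325,375))):
    q=pts(d_)[box[0]:box[1],box[2]:box[3]].reshape(-1,3);q=q[(q[:,2]>.08)&(q[:,2]<.1)];print("rim",n,cv2.minEnclosingCircle((q[:,:2]*1000).astype(np.float32)))
cv2.imwrite("pics/s6.png",np.hstack([cv2.resize(d["frame"][140:290,260:410],(400,400),interpolation=2),cv2.resize(d["frame"][110:450,100:440],(400,400))]))
print(state()["time"],state()["ft_force"])
E
```

```text
((563.621337890625, 183.19602966308594), (17.139083862304688, 17.084928512573242), 13.420673370361328) 0.24506139125077056
rim top ((610.44287109375, -189.17530822753906), 34.46421813964844)
rim side ((610.04931640625, -194.06248474121094), 34.78624725341797)
27.4667 [ 0.13627276  0.52001076 -0.21727226]
```

View pics/s6.png

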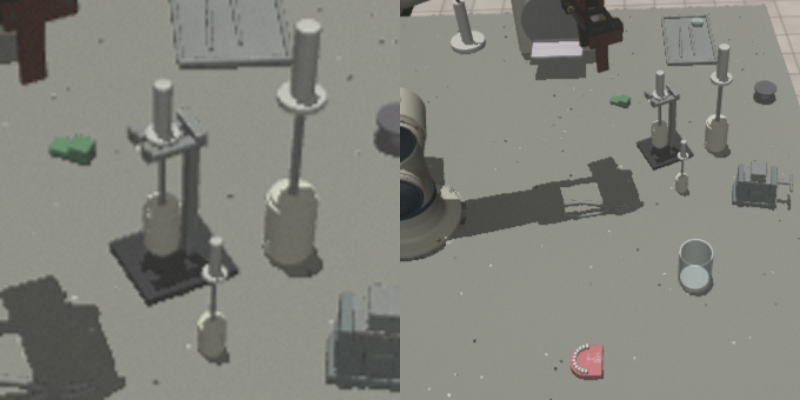

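The brush hangs upright in the fork, the jar is in place, and the arm is clear of everything. Handing in.

```bash
python3 -c "
from bench import *
job_done()"
```

```text
the job is handed in; nothing more can be done
```

I lifted the middle-sized brush out of its hanger, scrubbed the jar three times, hung the brush back, let go and handed the job in at about 27.5 s. No verdict is reported.

- **Strokes:** going by the arm's position, the bristle end came within about 6 mm of the jar's inner bottom on each down-stroke. It rose to about 66 mm above it on each up-stroke. The wrist force stayed under about 1.5 N at every reading.
- **Brush:** after letting go, its handle top is within 1 mm of where it started, at the same height (0.245 m), and it looks upright.
- **Jar:** its rim centre is within 1 mm of the start in each camera.
- **Other items:** the bite block and dental model look unmoved. The plier was partly in the arm's shadow in the last picture, but nothing went near it.
- **Disagreements:** the side and top cameras differ by about 4–5 mm in y throughout, so I compared positions within each camera. Before re-hanging, the side camera's points on the brush read 3–14 mm off in y. I put this down to seeing only the near side plus that offset, and the brush went back in without trouble.

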